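# Fit the pointer to a throwing gauge

## Robot

A 6-joint arm with a two-finger parallel gripper is mounted at the origin on the work surface; the furniture and walls round the work are solid. World frame = base frame: x ahead of the robot, y to its left, z up, the work surface at z = 0. Lengths are in m, angles in rad, forces in N, time in s.
With the tool pointing down it reaches from about 0.3 to 0.875 m from the base axis. Payload 6.4 kg.
Tool frame: the origin (TCP) lies midway between the tips of the shut fingers; the grasp point (between the pads) lies 19 mm behind it; y points along the fingers, x is the direction in which the jaws open and shut, and the axes are right-handed (so a half turn about y gives the same grasp; the last joint's range is limited). The gripper opens to 88 mm and grips with 3 to 60 N. Pads are 18 mm wide; open, the fingers measure 123 mm over their backs; the gripper's body (75 mm by 187 mm) begins 45 mm behind the grasp point.
Start: joints at [1, 0.181, 1.607, -0, 1.354, -0.206], TCP at [0.205, 0.537, 0.239] pointing down, gripper open.
Joint ranges: [-2.99, 2.99], [-0.89, 2.07], [0.3, 2.58], [-1.14, 4.28], [0, 2.63], [-3.12, 3.12]. Speed limits (rad/s): [2.57, 2.57, 3.01, 3.14, 3.14, 3.14].

## Interface

Orientations are given as [roll, pitch, yaw] about the fixed x, y, z axes, in that order (R = Rz(yaw) Ry(pitch) Rx(roll)).
In Python, from cell import read_state, capture, hand_in gives the robot as it stands.
- The arm moves only by the shell command python3 -m crank 'ROWS' [FORCE]. ROWS is JSON, a list of rows, each a list of 3 entries, a list of its own where there are three numbers: the shift along the world's x, y, z in m, then the turn about the world's z in rad, then the opening, from 0 (shut) to 1 (fully open). In form: [[[x, y, z], yaw, jaw], ...]. A call has exactly 10 rows; each row shifts and turns the commanded pose from where the row before left it; what a row does not reach is not made up. A row lasts 1/8 s, in which the tool goes at most 62.5 mm and 10.7 degrees, less where a joint would pass 70% of its speed; a pose out of reach is approached as far as the arm can. A call with a gripper value outside its range is refused whole. The fingers move at their own pace and stop on an object; FORCE is the grip in N (left out, the last holds). Time passes only in rows, so rows that do not move let the fingers close, or fill a call up. It gives the time, the measured TCP pose, the force and the opening at its end, in the units of the state.
- read_state(): the state, without advancing time (a new reading comes with each control period).
- capture(name): name is "scene" or "side" or "wrist"; returns a dict with "frame" (480x640x3 uint8, red, green, blue), "range_z" (480x640 float32, m along the optical axis (not along the pixel's ray), 0 where there is no reading), "mtx" (3x3 intrinsics, pixels), "dist" ([k1, k2, p1, p2, k3] as OpenCV has them; the pictures are not rectified), "eye" and "orientation" of the camera in the world. Camera axes: x right, y up, looking along -z (the intrinsics and any distortion apply to the point x, -y, -z); pixel columns grow to the right and rows downward; lengths in m; the calibration is good to about 2 mm. A picture is of the moment at which its call begins.
- hand_in(): hands the job in, once; it reports no verdict.
The state is a dict: "t": time; "qpos": joint angles; "qvel": joint speeds; "effort": joint torques, N m; "ee_pos": TCP position; "ee_rot": TCP orientation; "wrist_force": force on the tool from outside, world axes, zero at the start; "wrist_torque": the same for the moment, N m; "opening": finger opening in m.
Only numpy, scipy, OpenCV 4.12 (cv2) and the standard library are available. Lean on these libraries where they do the work, as an engineer would, in place of code of your own. Each camera call takes 0.05 s, during which the arm holds its last target.

## Task

The throwing gauge leans over the finished pot but its pointer still stands in the wooden tool block. Lift the pointer out, thread it tip first down through both guide holes of the leaning gauge head, turn it so that the tongue under its collar drops into the groove of the upper guide, and leave it fully home with the collar flat on the guide. Do not disturb the pot under the gauge or the blue cup beside the work.

Things in the scene. Friction and masses are not known exactly. Their poses are not given: they have to be found in the camera images.
- pointer: Gauge pointer, 0.09 kg: wooden grip, brass collar (29 mm diameter, 6 mm thick), straight steel rod. Origin: centre of the collar's underside; z along the rod towards the grip; the rod is 10 mm in diameter and reaches 130 mm below the origin. At the start it stands in the tool block, origin 142 mm above the table, turned any way about its length, leaning up to 2 degrees in the loose hole.
- pointer_tongue (a point): Tongue (steel cross bar) directly under the pointer's collar: 26 mm long along the pointer's y, 5 mm wide in x, 5 mm deep in z; this point is its lower face's centre, 5 mm below the pointer's origin. Either way round fits the groove.
- pointer_grip (a point): Middle of the pointer's flat wooden grip, 38 mm above the pointer's origin. The grip is 14 mm thick in the pointer's x, 24 mm wide in y and 56 mm high (10 to 66 mm above the origin).
- pointer_tip (a point): The end of the pointer's dark nose, 130 mm below the pointer's origin on its axis; the nose tapers over its last 14 mm to 4 mm. Axes as the pointer's. At the start 12 mm above the table, in the block.
- gauge: Throwing gauge, heavy, does not move. Origin on the table directly below the seat of the upper guide; z up; x is the level direction in which the guide axis runs down to the pot. Its dark foot, 130 x 110 x 23 mm high, spans x -100 to +30 mm; the 20 mm column at x -30 mm, with its clamp, stays below 160 mm.
- gauge_head: Leaning head fixed to the gauge. Origin: centre of the seat, the top face of the upper guide, 206.5 mm above the table. z runs up along the guide axis, 35 degrees from vertical, leaning towards gauge -x; y is level. Nothing stands above z = 0. Pointer home: its origin here, its z along this z, its y along this y either way round. With the tongue across the groove it stays 5 mm too high.
- upper_guide (a point): Mouth of the upper guide's hole, 6 mm below the head's origin, axes as the head's. The guide is an aluminium block 30 x 30 mm, head z -18 to 0, hole 11.4 mm. Its top 6 mm is cut by a groove along y, 8 mm wide, open at both ends, which widens to 12 x 12 mm round the hole.
- lower_guide (a point): Mouth of the lower guide's hole, 11.4 mm, 76 mm below the head's origin on the guide axis; axes as the head's. The guide is an aluminium block 30 x 30 x 12 mm. A grey bar joins both guides at head x -43 to -31 mm.
- tool_block: Wooden tool block, fixed, 46 x 134 x 72 mm high, origin under its centre, long side along y. The pointer stands in the hole at y -42 mm, 11.4 mm in diameter and 60 mm deep. A pencil and a needle tool stand fixed in the holes at y +20 and +48 mm, up to 136 mm above the table.
- wheel_pot: Grey thrown pot, about 93 mm in diameter and 94 mm high, origin under its centre; stands loose 113 mm from the gauge's origin along gauge x, so that the fitted pointer's tip ends just outside and above its rim.
- blue_cup: Light blue plastic cup, 66 mm in diameter, 66 mm high, loose bystander.
There are look-alikes about, which are no part of the job. Several things have the shape of the pointer; the one meant has the colours described above.

How it is judged:
On the way:
1. the pointer's nose has entered the lower guide, coming down through the upper one (z of pointer_tip in the frame of gauge_head below -0.08 m and x of pointer_tip in the frame of gauge_head between -0.005 and 0.005 m and y of pointer_tip in the frame of gauge_head between -0.005 and 0.005 m and angle between the z axis of pointer and the z axis of gauge_head, either way round below 0.06 rad), for 0.1 s.
At the end, for the whole second after the job is handed in: The pointer rests, let go and still, through both guides with its collar flat on the upper guide: its origin within 3 mm of the seat and less than 2 mm above it, axis within 0.05 rad of the guide axis, tongue in the groove; the pot is within 10 mm of where it stood (distance between pointer and gauge_head below 0.003 m and z of pointer in the frame of gauge_head below 0.002 m and angle between the z axis of pointer and the z axis of gauge_head, either way round below 0.05 rad and angle between the y axis of pointer and the y axis of gauge_head, either way round below 0.3 rad and z of pointer_tip in the frame of gauge_head below -0.126 m and linear speed of pointer below 0.02 m/s and distance of wheel_pot from where it was at the start of the episode below 0.01 m); the robot touches nothing.
It fails at once if the pot was pushed more than 10 mm (distance of wheel_pot from where it was at the start of the episode above 0.01 m).
It fails at once if the blue cup was pushed more than 20 mm (distance of blue_cup from where it was at the start of the episode above 0.02 m).
It also fails if it takes over 42 s, if anything falls off the work surface, if the arm or the gripper's body presses on something with over 40 N, if the wrist force passes 120 N, or if a joint passes its speed limit or range.

## Working session

There is one attempt and no reset: what is moved stays moved. The work goes in short steps, Python scripts to look and compute and a shell command to move; the robot and the scene stay as the last step left them, time stands still between calls to the robot, and variables do not carry over. Pictures are saved under pics/ and viewed, and the job is handed in when it is done.

```bash
ls; mkdir -p pics; cat > h.py <<'E'
import numpy as np, cv2, pickle
from scipy.spatial.transform import Rotation as R
from cell import read_state, capture
def snap(name,tag):
    c=capture(name); cv2.imwrite(f'pics/{tag}.png',c['frame'][:,:,::-1]); pickle.dump(c,open(f'pics/{tag}.pkl','wb')); return c
def load(tag): return pickle.load(open(f'pics/{tag}.pkl','rb'))
def rot(c):
    o=np.array(c['orientation'],float)
    if o.shape==(3,3): return o
    if o.size==3: return R.from_euler('xyz',o).as_matrix()
    return R.from_quat(o).as_matrix()
def rays(c,uv):
    uv=np.array(uv,float).reshape(-1,1,2)
    p=cv2.undistortPoints(uv,np.array(c['mtx']),np.array(c['dist'])).reshape(-1,2)
    d=np.c_[p[:,0],-p[:,1],-np.ones(len(p))]
    return np.array(c['eye']),d@rot(c).T      # d scaled so depth=1
def onplane(c,uv,z):
    e,d=rays(c,uv); return e+d*((z-e[2])/d[:,2])[:,None]
def deproj(c,uv):
    uv=np.array(uv).reshape(-1,2).astype(int); e,d=rays(c,uv)
    return e+d*c['range_z'][uv[:,1],uv[:,0]][:,None]
def proj(c,P):
    q=(np.array(P).reshape(-1,3)-c['eye'])@rot(c); q=q*[1,-1,-1]
    return cv2.projectPoints(q,np.zeros(3),np.zeros(3),np.array(c['mtx']),np.array(c['dist']))[0].reshape(-1,2)
def cloud(c):
    v,u=np.mgrid[0:480,0:640]; uv=np.c_[u.ravel(),v.ravel()]
    return deproj(c,uv).reshape(480,640,3)
E
python3 - <<'E'
from h import *
s=read_state(); print(s)
for n in ['scene','side','wrist']:
    c=snap(n,n+'0'); print(n,c['mtx'],c['dist'],c['eye'],c['orientation'])
E
```

```text
pics
{'t': 0.0, 'qpos': array([ 9.99686557e-01,  1.81522500e-01,  1.60800649e+00, -7.39220063e-06,
        1.35382750e+00, -2.06291615e-01]), 'qvel': array([ 1.46324003e-03,  1.64576936e-03,  1.33879434e-03, -8.10657417e-05,
        2.06976376e-03,  2.89635970e-03]), 'effort': array([-5.29927383e-04, -4.33860505e+01, -3.41845214e+01,  7.01876753e-02,
        3.87430459e-02, -1.58856069e-04]), 'ee_pos': array([0.20482761, 0.53669585, 0.23782132]), 'ee_rot': array([-1.5704421 ,  0.00172791,  1.20598008]), 'wrist_force': array([ 0.77722061, -0.51081141,  0.30838972]), 'wrist_torque': array([ 0.00943732, -0.01560328,  0.0089973 ]), 'opening': 0.08826713702330699}
scene [[480.59704554   0.         322.34589163]
 [  0.         480.59704554 228.24890867]
 [  0.           0.           1.        ]] [-0.10525728  0.          0.          0.          0.        ] [-0.48406028  0.67341454  1.00700404] [ 8.64733284e-01  1.33449084e-03 -2.04304035e+00]
side [[620.08668681   0.         320.02960648]
 [  0.         620.08668681 233.99689468]
 [  0.           0.           1.        ]] [0.05867933 0.         0.         0.         0.        ] [-0.24404482  1.86697635  1.09581776] [ 1.0937384   0.00383785 -2.76242264]
wrist [[409.88574305   0.         317.9919992 ]
 [  0.         409.88574305 234.77567411]
 [  0.           0.           1.        ]] [0.01000008 0.         0.         0.         0.        ] [0.1331475  0.5642318  0.38419271] [-0.30496745  0.00185475  1.20663513]
```

View pics/scene0.png

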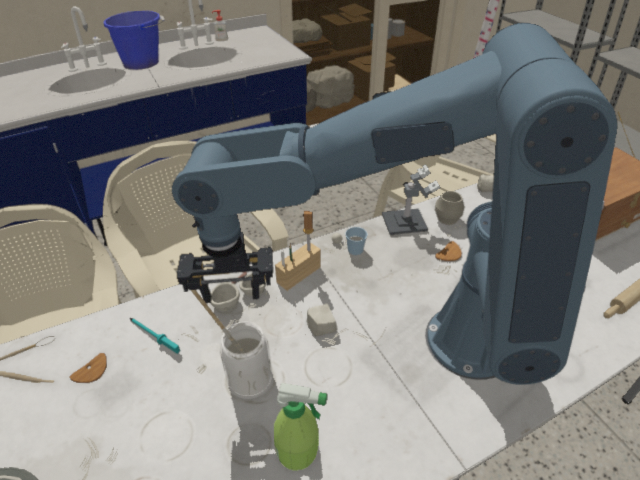

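View pics/side0.png

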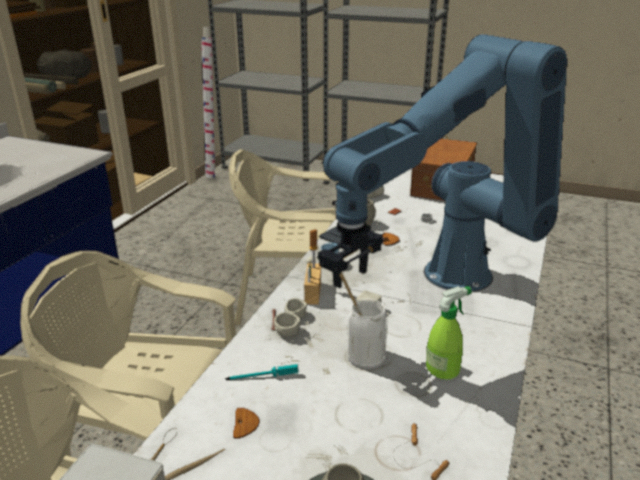

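View pics/wrist0.png

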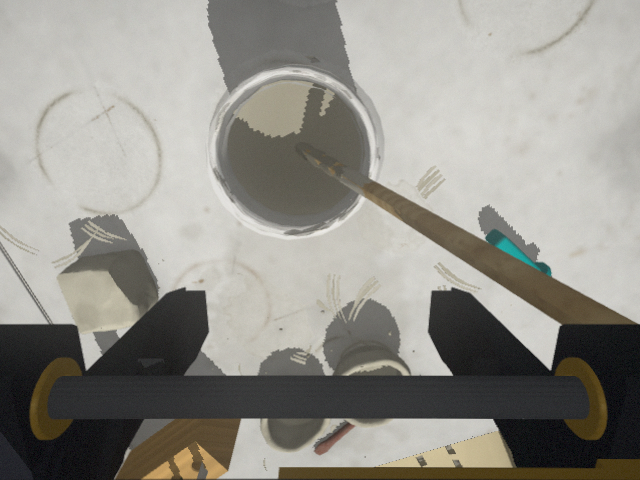

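```bash
python3 - <<'E'
from h import *
c=load('scene0'); f=c['frame'][:,:,::-1]
cv2.imwrite('pics/z1.png',cv2.resize(f[165:295,260:480],None,fx=3.6,fy=3.6,interpolation=cv2.INTER_CUBIC))
for n,uv in dict(grip=(308,222),block=(300,258),cup=(356,233),gfoot=(404,224),pot=(450,200),head=(425,180)).items():
    print(n,deproj(c,uv).round(3))
s=load('side0');f=s['frame'][:,:,::-1]
cv2.imwrite('pics/z2.png',cv2.resize(f[180:320,280:440],None,fx=4,fy=4,interpolation=cv2.INTER_CUBIC))
E
```

```text
grip [[0.422 0.255 0.179]]
block [[0.409 0.289 0.071]]
cup [[0.46  0.076 0.039]]
gfoot [[ 0.445 -0.094  0.021]]
pot [[ 0.453 -0.281  0.049]]
head [[ 0.817 -0.481 -0.159]]
```

View pics/z1.png

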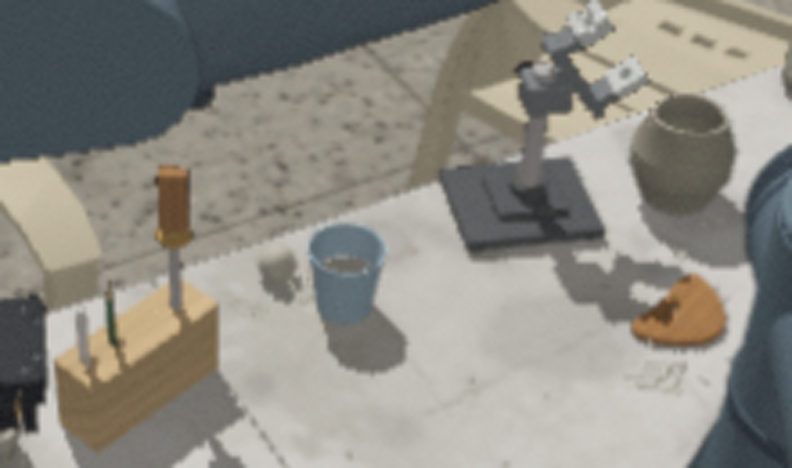

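View pics/z2.png

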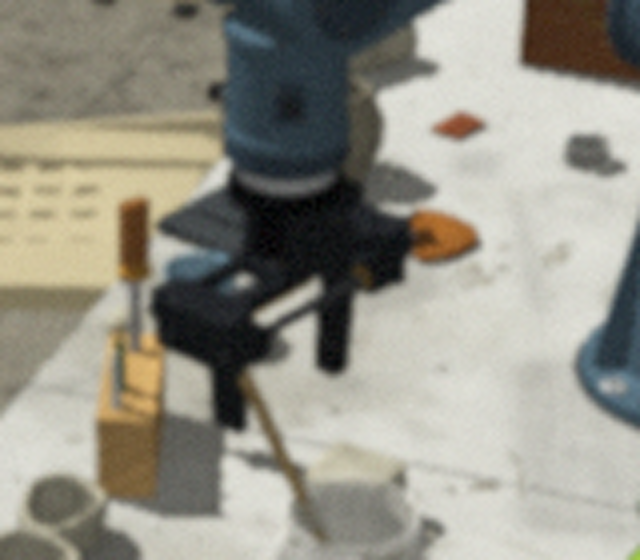

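```bash
python3 -m crank '[[[0.02,-0.02,0.05],0,1],[[0.033,-0.036,0.05],0,1],[[0.033,-0.036,0],0,1],[[0.033,-0.036,0],0,1],[[0.033,-0.036,0],0,1],[[0.033,-0.036,0],0,1],[[0.033,-0.036,0],0,1],[[0.033,-0.036,0],0,1],[[0.034,-0.035,0],0,1],[[0,0,0],0,1]]' 10
python3 - <<'E'
from h import *
s=read_state(); print(s['t'],s['ee_pos'],s['ee_rot'],s['wrist_force'])
snap('wrist','w1'); snap('scene','s1'); snap('side','d1')
E
```

```text
t: 1.4
ee_pos: [0.4883, 0.2315, 0.3328]
ee_rot: [-1.57, 0.001, 1.201]
wrist_force: [0.1, -0.1, 0.3]
opening: 0.088
1.4 [0.48827976 0.23152396 0.3327539 ] [-1.57035170e+00  9.96921941e-04  1.20149384e+00] [ 0.12106862 -0.08608746  0.33006663]
```

View pics/w1.png

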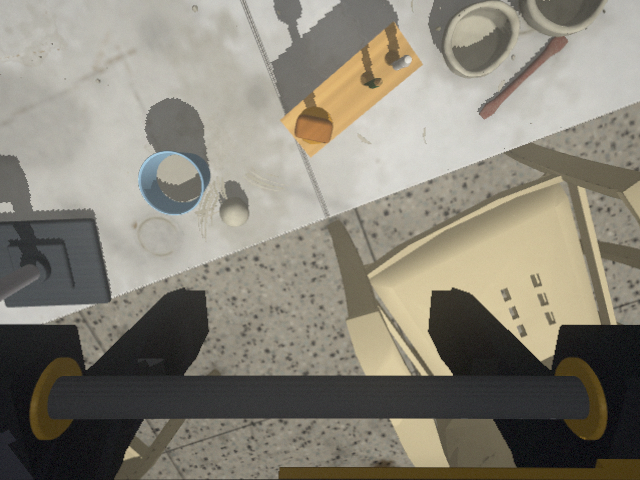

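View pics/d1.png

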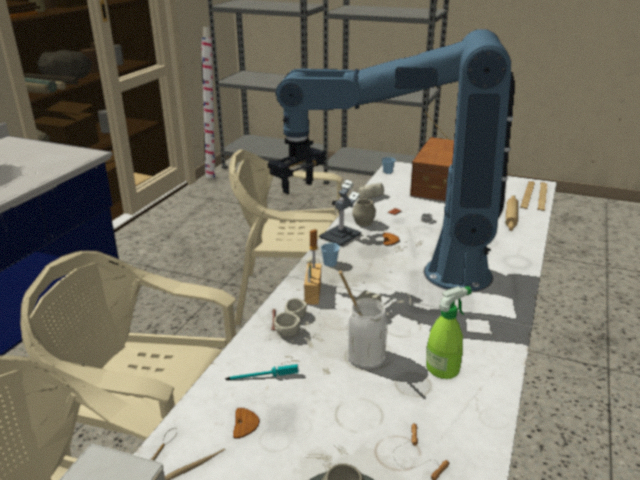

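```bash
python3 - <<'E'
from h import *
c=load('w1'); P=cloud(c)
sub=P[95:160,270:360]; 
m=(P[:,:,2]>0.195)&(P[:,:,2]<0.225); m[:80]=0;m[160:]=0;m[:,:260]=0;m[:,370:]=0
Q=P[m]; print(len(Q),Q.mean(0),np.median(Q[:,2]))
# rect on the plane z=median using sub-contour
cn,_=cv2.findContours(m.astype('uint8'),0,1); k=max(cn,key=cv2.contourArea).reshape(-1,2)
W=onplane(c,k,0.2075)[:,:2]
print(cv2.minAreaRect((W*1000).astype('float32')), cv2.minAreaRect((Q[:,:2]*1000).astype('float32')))
q=Q[:,:2]-Q[:,:2].mean(0); w,v=np.linalg.eigh(q.T@q/len(q)); print(np.sqrt(12*w)*1000, np.degrees(np.arctan2(v[1],v[0])))
# block top
m2=(abs(P[:,:,2]-0.072)<0.006)
m2[170:]=0
cn,_=cv2.findContours(m2.astype('uint8'),0,1); k=max(cn,key=cv2.contourArea).reshape(-1,2)
W=onplane(c,k,0.072)[:,:2]; r=cv2.minAreaRect((W*1000).astype('float32')); print('block',r,cv2.boxPoints(r))
f=c['frame'][:,:,::-1]
cv2.imwrite('pics/z3.png',cv2.resize(f[15:170,260:440],None,fx=4,fy=3.5,interpolation=cv2.INTER_CUBIC))
E
```

```text
820 [0.42849973 0.25083456 0.20756648] 0.20776099005131793
((428.6593017578125, 250.9276580810547), (24.37112045288086, 14.072823524475098), 57.26253890991211) ((428.8935852050781, 250.81573486328125), (24.591602325439453, 14.05535888671875), 57.32036590576172)
[13.78868    23.46151906] [148.49429036  58.49429036]
block ((416.02593994140625, 290.5544738769531), (46.518428802490234, 134.39256286621094), 17.99709129333496) [[373.14322 347.2766 ]
 [414.6663  219.4596 ]
 [458.90866 233.83234]
 [417.3856  361.64935]]
```

View pics/z3.png

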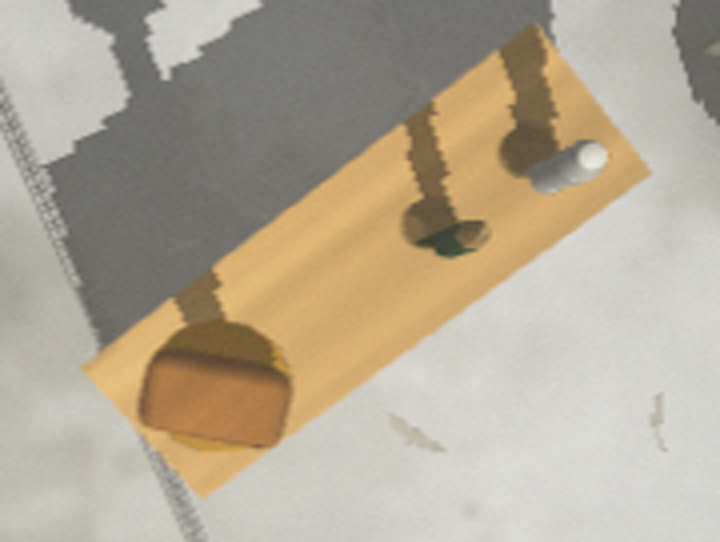

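```bash
python3 - <<'E'
from h import *
print(read_state()['qpos'].round(3))
for t in ['s1','w1']:
    c=load(t); P=cloud(c); z=P[:,:,2]
    box=(P[:,:,0]>0.3)&(P[:,:,0]<0.65)&(P[:,:,1]<0.03)&(P[:,:,1]>-0.45)
    m=box&(abs(z-0.023)<0.005)
    if t=='s1': m=m&(c['frame'].max(2)<110)
    cn,_=cv2.findContours(m.astype('uint8'),0,1); k=max(cn,key=cv2.contourArea).reshape(-1,2)
    W=onplane(c,k,0.023)[:,:2]; r=cv2.minAreaRect((W*1000).astype('float32')); print('foot',r,cv2.boxPoints(r))
    m=box&(z>0.17)&(z<0.26); Q=P[m]; print(len(Q)); 
    if len(Q): print(Q.mean(0),Q.min(0),Q.max(0))
c=load('s1')
f=c['frame'][:,:,::-1]
cv2.imwrite('pics/z4.png',cv2.resize(f[160:260,340:480],None,fx=5.5,fy=5.5,interpolation=cv2.INTER_CUBIC))
c=load('d1'); f=c['frame'][:,:,::-1]
cv2.imwrite('pics/z5.png',cv2.resize(f[165:265,300:420],None,fx=6,fy=6,interpolation=cv2.INTER_CUBIC))
E
```

```text
[ 0.229  0.037  1.575  0.     1.53  -0.977]
foot ((472.4659423828125, -69.0819320678711), (0.0, 0.0), 0.0) [[472.46594 -69.08193]
 [472.46594 -69.08193]
 [472.46594 -69.08193]
 [472.46594 -69.08193]]
0
foot ((468.88525390625, -114.93827819824219), (68.16680145263672, 61.20714569091797), 71.21157836914062) [[ 428.93503  -137.34889 ]
 [ 486.8807   -157.06215 ]
 [ 508.83548   -92.527664]
 [ 450.8898    -72.81441 ]]
0
```

View pics/z4.png

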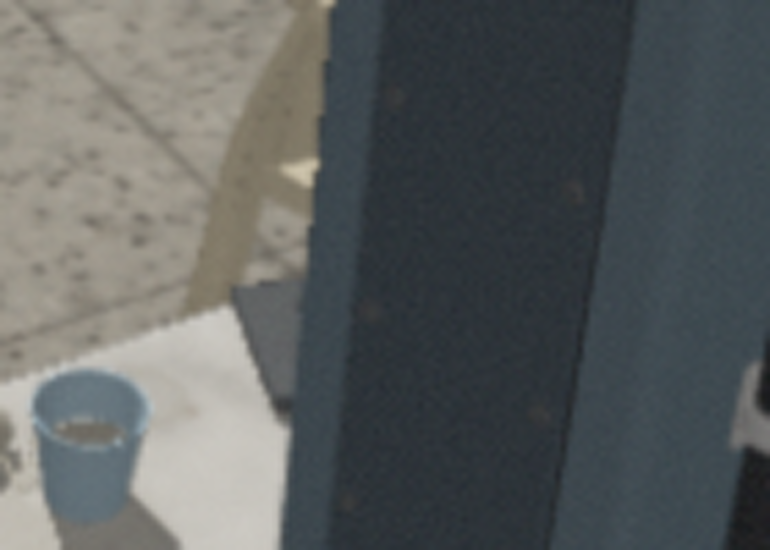

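View pics/z5.png

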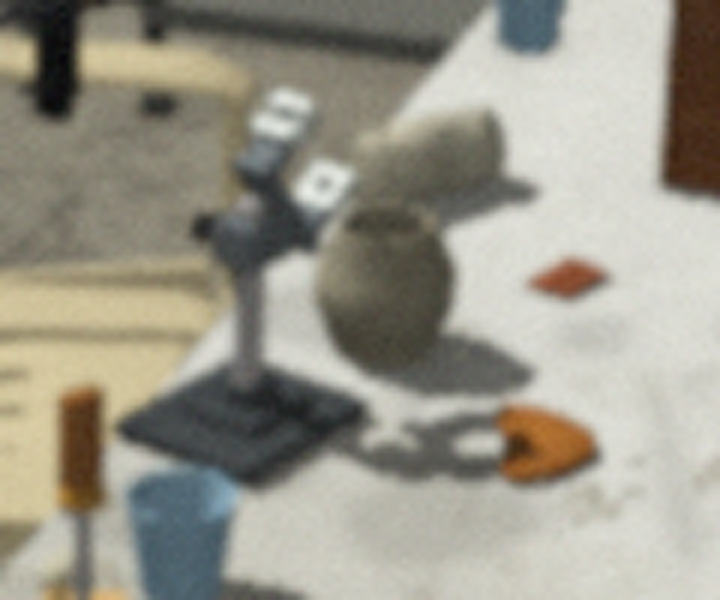

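```bash
python3 -m crank '[[[-0.03,0.01,0],-0.1,1],[[-0.03,0.009,0],-0.09,1],[[0,0,-0.03],0,0.7],[[0,0,-0.03],0,0.7],[[0,0,-0.03],0,0.7],[[0,0,-0.03],0,0.7],[[0,0,-0.02],0,0.7],[[0,0,-0.013],0,0.7],[[0,0,0],0,0.7],[[0,0,0],0,0.7]]' 25
python3 - <<'E'
from h import *
s=read_state(); print(s['t'],s['ee_pos'],s['ee_rot'],s['wrist_force'])
snap('wrist','w2')
E
```

```text
t: 2.8
ee_pos: [0.427, 0.2535, 0.1814]
ee_rot: [-1.572, -0.001, 1.017]
wrist_force: [-0.6, -0.8, 0.6]
opening: 0.0617
2.8 [0.42701131 0.25345894 0.18136978] [-1.57175882e+00 -1.11466256e-03  1.01660242e+00] [-0.63482642 -0.76699544  0.63948793]
```

View pics/w2.png

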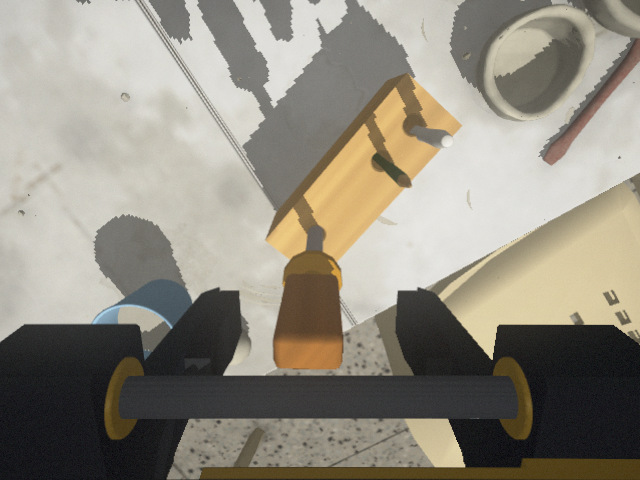

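```bash
python3 -m crank '[[[0.002,-0.003,-0.002],-0.008,0.7],[[0,0,0],0,0.7],[[0,0,0],0,0.4],[[0,0,0],0,0.2],[[0,0,0],0,0.1],[[0,0,0],0,0.1],[[0,0,0],0,0.1],[[0,0,0],0,0.1],[[0,0,0],0,0.1],[[0,0,0],0,0.1]]' 25
python3 - <<'E'
from h import *
s=read_state(); print(s['t'],s['ee_pos'],s['ee_rot'],s['wrist_force'],s['wrist_torque'])
E
```

```text
t: 4.1
ee_pos: [0.4286, 0.25, 0.1784]
ee_rot: [-1.571, -0.0, 1.008]
wrist_force: [-1.3, -0.4, 0.9]
opening: 0.0239
4.1 [0.42864041 0.25000408 0.17842069] [-1.57078137e+00 -3.32030048e-06  1.00799938e+00] [-1.25230618 -0.39850978  0.94352531] [-0.06194616 -0.00719406 -0.0488546 ]
```

```bash
python3 -m crank '[[[0,0,0.009],-0.1,0.1],[[0,0,0.009],-0.155,0.1],[[0,0,0.009],-0.155,0.1],[[0,0,0.009],-0.155,0.1],[[0,0,0.009],-0.155,0.1],[[0,0,0.008],-0.155,0.1],[[0,0,0],-0.155,0.1],[[0,0,0],-0.155,0.1],[[0,0,0],-0.152,0.1],[[0,0,0],0,0.1]]' 25
python3 - <<'E'
from h import *
s=read_state(); print(s['t'],s['ee_pos'],s['ee_rot'],s['wrist_force'],s['wrist_torque'],s['qpos'])
snap('wrist','w3')
E
```

```text
t: 5.35
ee_pos: [0.4285, 0.2499, 0.2312]
ee_rot: [-1.571, 0.0, -0.328]
wrist_force: [-0.7, -0.5, -1.1]
opening: 0.0236
5.35 [0.42848541 0.24993812 0.23124193] [-1.57104632e+00  3.38683696e-04 -3.27640617e-01] [-0.74167006 -0.48345112 -1.07429539] [-0.04124399  0.09956451  0.00602335] [ 2.88294331e-01  9.32672513e-03  1.80881836e+00 -8.64846490e-06
  1.32386844e+00  6.15937021e-01]
```

View pics/w3.png

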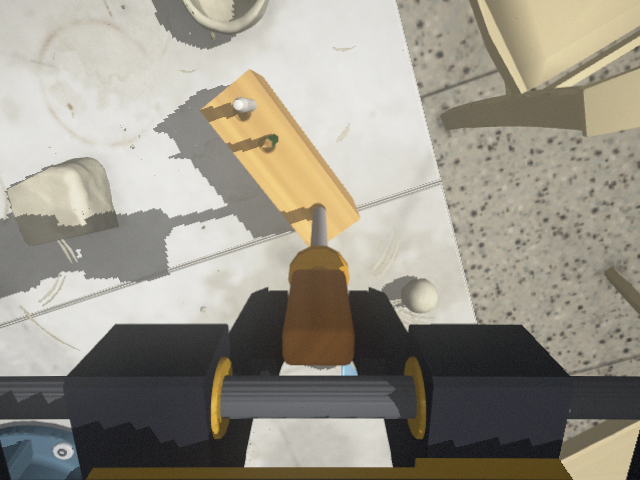

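```bash
python3 -m crank '[[[0.0053,0.0156,-0.0005],0,0.1],[[0.005,0.0148,-0.0018],0,0.1],[[0.005,0.0146,-0.0033],0,0.1],[[0.0048,0.0141,-0.0046],0,0.1],[[0.0047,0.0137,-0.006],0,0.1],[[0.0045,0.0132,-0.0071],0,0.1],[[0.0043,0.0125,-0.0085],0,0.1],[[0,0,0],0,0.1],[[0,0,0],0,0.1],[[0,0,0],0,0.1]]' 25
python3 - <<'E'
from h import *
s=read_state(); print(s['t'],s['ee_pos'],s['ee_rot'],s['wrist_force'],s['wrist_torque'],s['qpos'])
snap('wrist','w4');snap('scene','s4');snap('side','d4')
E
```

```text
t: 6.65
ee_pos: [0.4622, 0.3483, 0.1997]
ee_rot: [-1.571, -0.0, -0.329]
wrist_force: [0.1, 0.1, -0.6]
opening: 0.0238
6.65 [0.4622221  0.34827244 0.19972935] [-1.57050608e+00 -2.40119600e-05 -3.29414536e-01] [ 0.07102527  0.12257425 -0.60366155] [-0.07252455  0.08337597 -0.00952576] [4.40638469e-01 2.25757477e-01 1.63551907e+00 2.00035048e-04
 1.28009682e+00 7.69995688e-01]
```

View pics/w4.png

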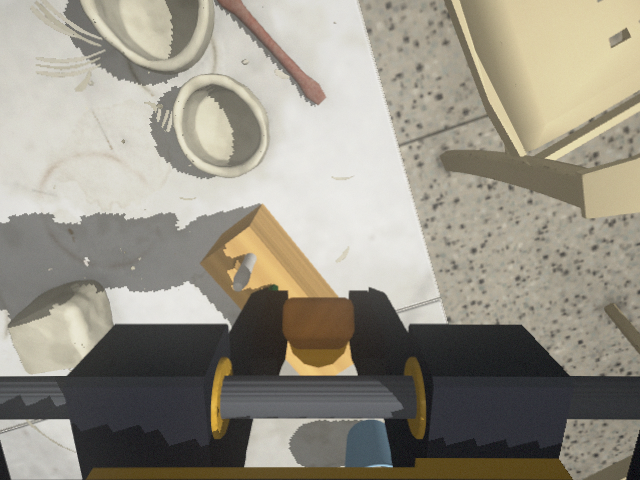

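View pics/s4.png

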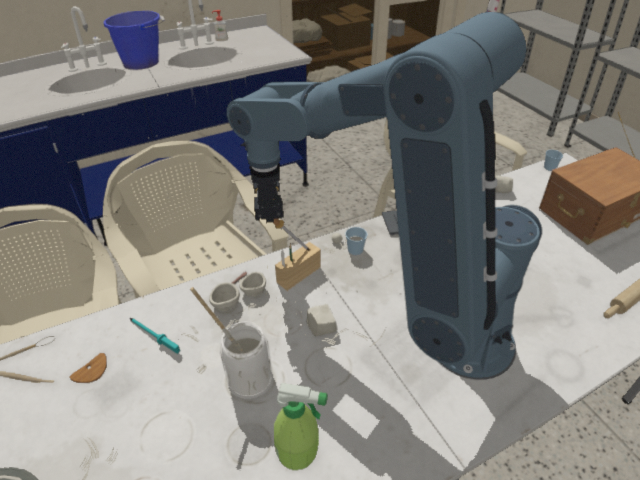

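```bash
cat >> h.py <<'E'
def axis_est(tag,gxyaw=np.radians(-108.8)):
    c=load(tag);P=cloud(c);s=read_state()
    f=c['frame'].astype(int); hsv=cv2.cvtColor(c['frame'],cv2.COLOR_RGB2HSV)
    m=(hsv[:,:,0]<16)&(hsv[:,:,1]>110)&(c['range_z']>0)
    g=s['ee_pos']+[0,0,.019]
    m&=np.linalg.norm(P-g,axis=2)<0.05
    Q=P[m]; gx=np.array([np.cos(gxyaw),np.sin(gxyaw),0]); gy=np.array([-gx[1],gx[0],0])
    L=np.c_[(Q-g)@gx,(Q-g)@gy,Q[:,2]-g[2]]*1000
    return L,m,Q
def planes(L,n=2,tol=0.6):
    rng=np.random.default_rng(0); out=[]; L=L.copy()
    for _ in range(n):
        if len(L)<30: break
        best=None
        for i in range(400):
            a=L[rng.choice(len(L),3,replace=False)]; nn=np.cross(a[1]-a[0],a[2]-a[0]); k=np.linalg.norm(nn)
            if k<5: continue
            nn/=k; inl=abs((L-a[0])@nn)<tol
            if best is None or inl.sum()>best.sum(): best=inl
        p=L[best]; ctr=p.mean(0); nn=np.linalg.svd(p-ctr,full_matrices=False)[2][2]; nn*=np.sign(nn[2]) 
        out.append((len(p),ctr,nn)); L=L[~best]
    return out
E
python3 - <<'E'
from h import *
for t in ['w4']:
    L,m,Q=axis_est(t); print(len(L),L.min(0),L.max(0))
    for k,c,n in planes(L,3): print(k,c.round(1),n.round(3),'lean deg',np.degrees(np.arctan2(-n[0],n[2])).round(1))
c=load('w4'); f=c['frame'][:,:,::-1]
cv2.imwrite('pics/z6.png',cv2.resize(f[270:390,220:420],None,fx=4,fy=4,interpolation=cv2.INTER_CUBIC))
c=load('s4'); f=c['frame'][:,:,::-1]
cv2.imwrite('pics/z7.png',cv2.resize(f[190:300,230:380],None,fx=5,fy=5,interpolation=cv2.INTER_CUBIC))
E
```

```text
2668 [-16.4988982  -11.25629337 -29.03185026] [23.53920619 12.44802108 10.94940286]
1320 [-11.2   1.4   6.6] [-0.586  0.004  0.81 ] lean deg 35.9
493 [ 4.1  0.4 -2.9] [ 0.799 -0.007  0.602] lean deg -53.0
441 [-11.7   1.3   7.4] [-0.591 -0.001  0.806] lean deg 36.3
```

View pics/z6.png

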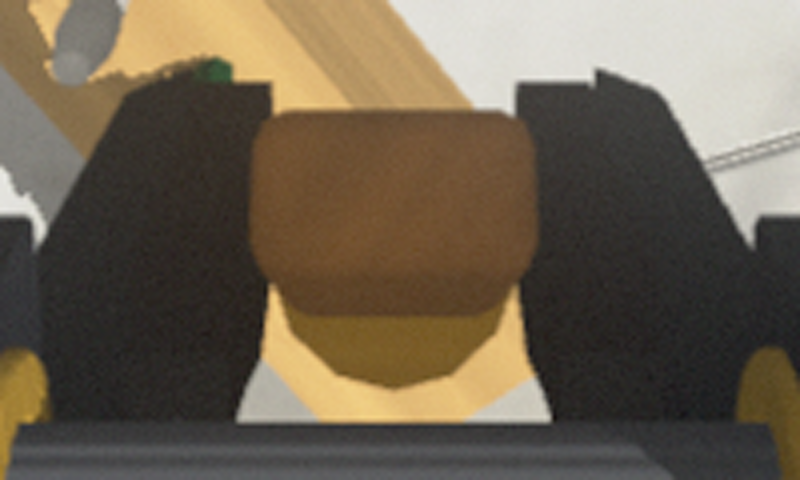

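View pics/z7.png

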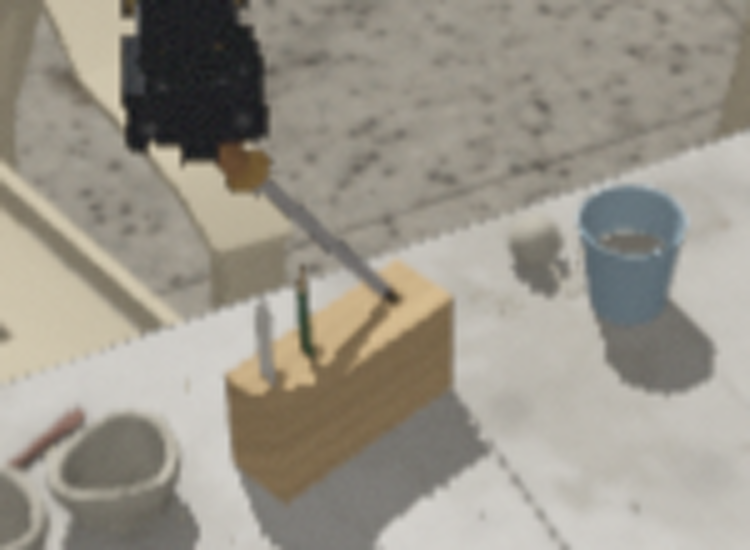

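```bash
python3 - <<'E'
from h import *
c=load('w1'); A=onplane(c,[(94,210),(110,301)],0.023); print(A, A[1]-A[0], np.degrees(np.arctan2(*(A[1]-A[0])[[1,0]])),np.linalg.norm(A[1]-A[0]))
a=np.arctan2(*(A[1]-A[0])[[1,0]]); 
mid=A.mean(0)
gy=(A[1]-A[0])/np.linalg.norm(A[1]-A[0]); gx=np.array([gy[1],-gy[0],0]); print(gx, 'origin',mid+0.1*gx,'pot',mid+.213*gx)
E
```

```text
[[ 0.43051148 -0.02100395  0.023     ]
 [ 0.53786644 -0.06161907  0.023     ]] [ 1.07354958e-01 -4.06151215e-02 -5.55111512e-17] -20.722910132117132 0.1147809873901539
[-0.35384886 -0.93530262  0.        ] origin [ 0.44880408 -0.13484177  0.023     ] pot [ 0.40881916 -0.24053097  0.023     ]
```

```bash
python3 -m crank '[[[0.0046,0.0136,0.0205],0,0.1],[[0.0046,0.0136,0.0205],0,0.1],[[-0.002,-0.045,0.0375],0,0.1],[[-0.002,-0.045,0.0375],0,0.1],[[-0.002,-0.045,0.0375],0,0.1],[[-0.002,-0.045,0.0375],0,0.1],[[-0.003,-0.058,0],0,0.1],[[-0.003,-0.058,0],0,0.1],[[-0.003,-0.058,0],0,0.1],[[-0.003,-0.058,0],0,0.1]]' 30
python3 - <<'E'
from h import *
s=read_state(); print(s['t'],s['ee_pos'],s['ee_rot'])
snap('wrist','w5')
E
python3 -m crank '[[[-0.001,-0.045,0],-0.02,0.1],[[-0.001,-0.04,0],0,0.1],[[0,-0.02,0],0,0.1],[[0,0,0],0,0.1],[[0,0,0],0,0.1],[[0,0,0],0,0.1],[[0,0,0],0,0.1],[[0,0,0],0,0.1],[[0,0,0],0,0.1],[[0,0,0],0,0.1]]' 30
python3 - <<'E'
from h import *
s=read_state(); print(s['t'],s['ee_pos'],s['ee_rot'],s['wrist_force'])
snap('wrist','w6');snap('scene','s6');snap('side','d6')
E
```

```text
t: 8.05
ee_pos: [0.4509, -0.0381, 0.3911]
ee_rot: [-1.571, -0.001, -0.329]
wrist_force: [-0.0, -0.9, -1.2]
opening: 0.0237
8.05 [ 0.45091405 -0.03810497  0.39107158] [-1.57067382e+00 -1.44178354e-03 -3.29004073e-01]
t: 9.35
ee_pos: [0.4494, -0.1413, 0.3906]
ee_rot: [-1.571, 0.0, -0.349]
wrist_force: [0.4, -0.3, -0.4]
opening: 0.0238
9.35 [ 0.4494432  -0.14126931  0.39063146] [-1.57078621e+00  1.17266460e-05 -3.48940983e-01] [ 0.43568123 -0.2647295  -0.38865664]
```

View pics/w6.png

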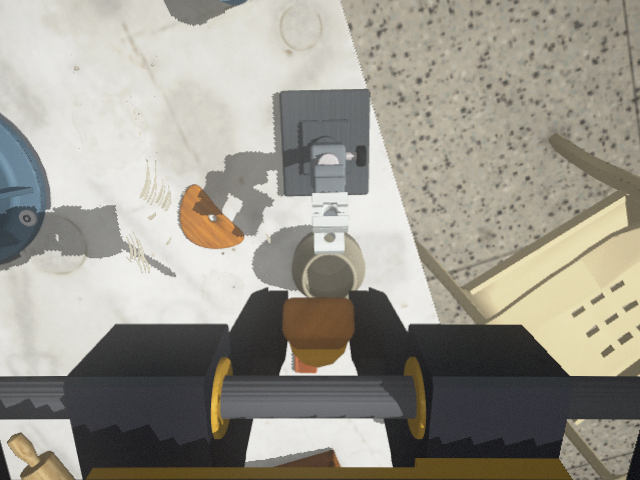

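View pics/d6.png

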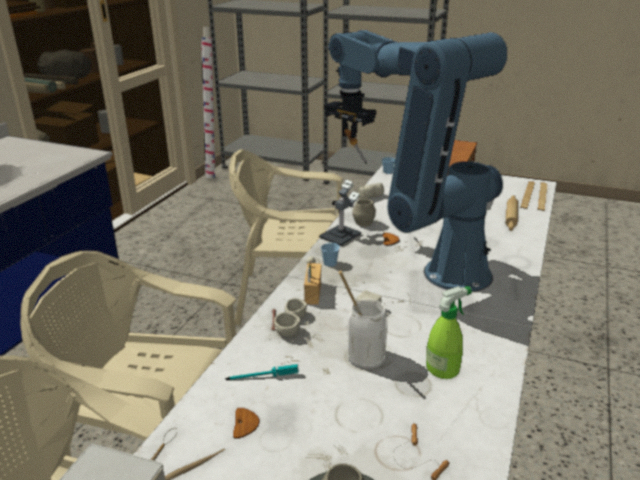

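View pics/s6.png

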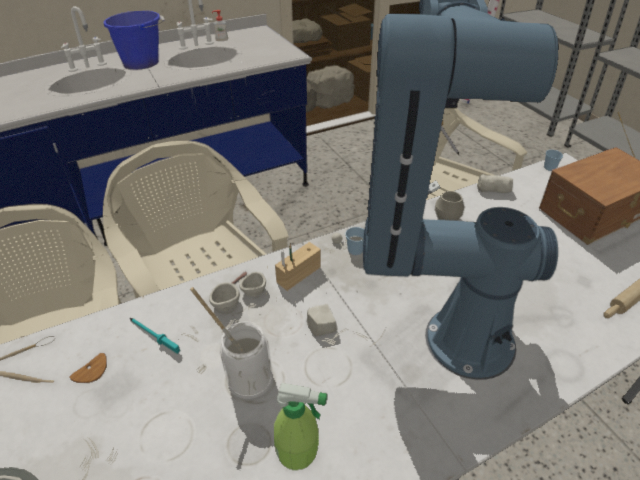

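```bash
python3 - <<'E'
from h import *
c=load('w6');P=cloud(c);z=P[:,:,2]
roi=np.zeros(z.shape,bool); roi[60:290,250:400]=1
# foot
m=roi&(abs(z-0.023)<0.004)&(c['frame'].max(2)<120)
cn,_=cv2.findContours(m.astype('uint8'),0,1); k=np.vstack([q.reshape(-1,2) for q in cn if cv2.contourArea(q)>50])
W=onplane(c,k,0.023)[:,:2]; r=cv2.minAreaRect((W*1000).astype('float32')); print('foot',r); print(cv2.boxPoints(r))
# bright aluminium pixels upper guide
m=roi&(z>0.17)&(z<0.235)&(c['frame'].min(2)>130); Q=P[m]; print(len(Q))
for k,cc,n in planes(Q*1000,3,0.7): print(k,cc.round(1),n.round(3),'tilt',np.degrees(np.arccos(n[2])).round(1),'az',np.degrees(np.arctan2(n[1],n[0])).round(1))
cv2.imwrite('pics/z8.png',cv2.resize(c['frame'][120:300,270:390,::-1],None,fx=5,fy=3.3*1.0 if 0 else 3.33,interpolation=cv2.INTER_NEAREST))
ss=(c['range_z']>0)
L,m,Q=axis_est('w6',np.radians(-110)); print(len(L))
for k,cc,n in planes(L,3): print(k,cc.round(1),n.round(3),'lean deg',np.degrees(np.arctan2(-n[0],n[2])).round(1))
E
```

```text
foot ((445.43988037109375, -189.73626708984375), (218.0006103515625, 61.15610885620117), 71.78632354736328)
[[ 382.32455 -283.71786]
 [ 440.4166  -302.83292]
 [ 508.5552   -95.75467]
 [ 450.46317  -76.63962]]
2056
622 [ 458.9 -146.2  205.2] [0.174 0.565 0.807] tilt 36.2 az 72.9
395 [ 461.3 -139.1  193. ] [0.148 0.553 0.82 ] tilt 34.9 az 75.0
245 [ 464.  -133.9  194.7] [0.245 0.566 0.788] tilt 38.0 az 66.6
3015
1439 [-11.2   0.9   6.9] [-0.583 -0.001  0.813] lean deg 35.7
614 [ 4.3  0.7 -3.2] [0.799 0.002 0.601] lean deg -53.1
506 [-11.6   0.7   7.7] [-0.593 -0.     0.805] lean deg 36.4
```

View pics/z8.png

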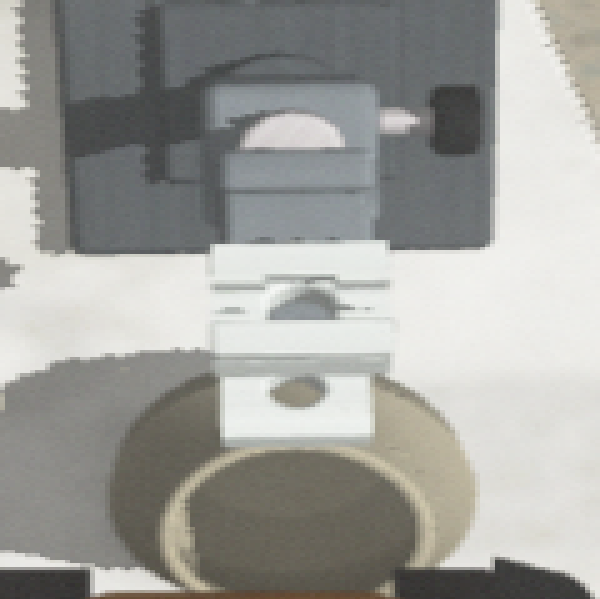

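```bash
cat > seat.py <<'E'
from h import *
def seat(tag,verbose=True):
    c=load(tag);P=cloud(c);z=P[:,:,2]
    roi=np.zeros(z.shape,bool); roi[150:290,290:375]=1
    m=roi&(z>0.185)&(z<0.225)&(c['frame'].min(2)>120)
    Q=P[m]*1000
    k,cc,n=planes(Q,1,0.8)[0]
    for it in range(3):
        d=(P*1000-cc)@n; mm=roi&(abs(d)<1.5)&(np.linalg.norm(P*1000-cc,axis=2)<26)
        p=P[mm]*1000; cc=np.median(p,0) if 0 else p.mean(0); n=np.linalg.svd(p-cc,full_matrices=False)[2][2]; n*=np.sign(n[2])
    e1=np.cross([0,0,1],n); e1/=np.linalg.norm(e1); e1=-e1  # level
    e2=np.cross(n,e1)
    L=np.c_[(p-cc)@e1,(p-cc)@e2]
    r=cv2.minAreaRect(L.astype('float32'))
    ctr=cc+r[0][0]*e1+r[0][1]*e2
    ang=r[2]
    print('n',n.round(3),'tilt',np.degrees(np.arccos(n[2])).round(2),'az',np.degrees(np.arctan2(n[1],n[0])).round(2),'rect',np.round(r[1],1),round(ang,2),'ctr',ctr.round(1),'npts',len(p))
    return c,mm,ctr,n
if __name__=='__main__':
    c,mm,ctr,n=seat('w6')
    v=c['frame'][:,:,::-1].copy(); v[mm]=(0,0,255)
    cv2.imwrite('pics/z9.png',cv2.resize(v[120:300,270:390],None,fx=5,fy=3.33,interpolation=cv2.INTER_NEAREST))
    # foot by colour edges
    f=c['frame'];P=cloud(c)
    m=(abs(P[:,:,2]-0.023)<0.004); m[:80]=0;m[205:]=0;m[:,:265]=0;m[:,380:]=0
    k=np.vstack([q.reshape(-1,2) for q in cv2.findContours(m.astype('uint8'),0,1)[0] if cv2.contourArea(q)>300])
    W=onplane(c,k,0.023)[:,:2]; r=cv2.minAreaRect((W*1000).astype('float32')); print('foot',r)
    # pot rim
    m=(abs(P[:,:,2]-0.092)<0.006)&(c['frame'].astype(int).max(2)<250); m[:200]=0;m[300:]=0;m[:,:280]=0;m[:,:380]|=False;m[:,380:]=0
    print('potrim',P[m].mean(0),m.sum())
E
python3 seat.py
```

```text
n [0.181 0.545 0.819] tilt 35.01 az 71.64 rect [30.7 30. ] 89.84 ctr [ 458.2 -148.1  206.9] npts 828
foot ((469.1826171875, -117.46165466308594), (65.35942077636719, 60.80208969116211), 71.24885559082031)
potrim [ 0.42391691 -0.24544989  0.09162559] 615
```

View pics/z9.png

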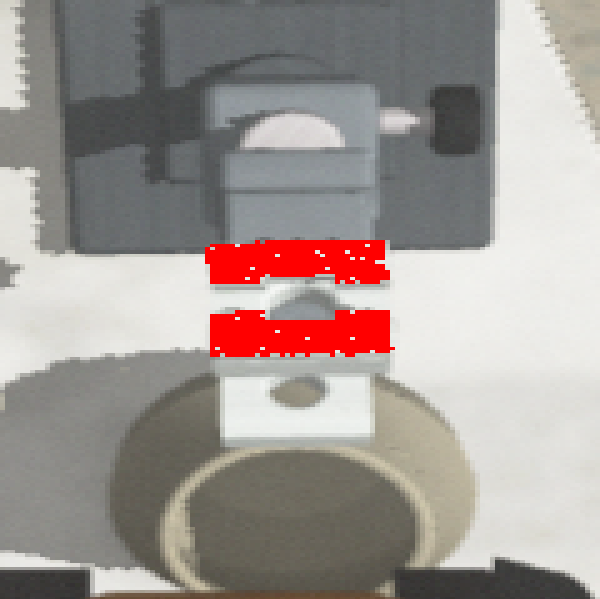

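```bash
cat > grip.py <<'E'
from h import *
def grip(tag,ee=None,az=-108.36):
    c=load(tag);P=cloud(c)
    L,m,Q=axis_est(tag,np.radians(az))
    s=read_state(); ee=s['ee_pos'] if ee is None else np.array(ee); g=ee+[0,0,.019]
    gx=np.array([np.cos(np.radians(az)),np.sin(np.radians(az)),0]); gy=np.array([-gx[1],gx[0],0])
    A=(P-g)*1000; A=np.stack([A@gx,A@gy,A[:,:,2]],2)
    F=[]
    for _ in range(1):
        pl=planes(L,3,0.7)
    top=[p for p in pl if p[2][0]<-0.3][0]; fr=[p for p in pl if p[2][0]>0.3][0]
    out=[]
    for k,cc,n in (top,fr):
        mm=m&(abs((A-cc)@n)<1.0)
        p=A[mm]; cc=p.mean(0); n2=np.linalg.svd(p-cc,full_matrices=False)[2][2]; n2*=np.sign(n2[2])
        e1=np.array([0,1,0]); e2=np.cross(n2,e1); 
        T=np.c_[(p-cc)@e1,(p-cc)@e2]; lo,hi=np.percentile(T,[1,99],axis=0)
        ctr=cc+e1*(lo[0]+hi[0])/2+e2*(lo[1]+hi[1])/2
        print(len(p),'n',n2.round(3),'lean',np.degrees(np.arctan2(-n2[0],n2[2])).round(2),'ctr',ctr.round(1),'ext',(hi-lo).round(1),'rect',cv2.minAreaRect(T.astype('float32')))
        out.append((ctr,n2))
    th=np.radians((np.degrees(np.arctan2(-out[0][1][0],out[0][1][2]))*1+ (90-np.degrees(np.arctan2(out[1][1][0],out[1][1][2])) )*1)/2)
    return out
if __name__=='__main__':
    import sys; grip(sys.argv[1])
E
python3 grip.py w6
```

```text
2007 n [-0.602  0.014  0.798] lean 37.02 ctr [-11.4   1.1   6.8] ext [22.1 12.2] rect ((-2.6702880859375e-05, 0.11291694641113281), (12.830669403076172, 23.02736473083496), 88.41195678710938)
707 n [ 0.796 -0.022  0.605] lean -52.77 ctr [ 8.5  0.9 -8.9] ext [21.2 49.9] rect ((0.0056743621826171875, -9.151569366455078), (51.018035888671875, 22.00669288635254), 88.67826843261719)
```

```bash
python3 -m crank '[[[0.015,0.035,0],0.0285,0.1],[[0.015,0.035,0],0,0.1],[[0.013,0.029,0],0,0.1],[[0,0,-0.01],0,0.1],[[0,0,-0.01],0,0.1],[[0,0,0],0,0.1],[[0,0,0],0,0.1],[[0,0,0],0,0.1],[[0,0,0],0,0.1],[[0,0,0],0,0.1]]' 30
python3 - <<'E'
from h import *
s=read_state(); print(s['t'],s['ee_pos'],s['ee_rot'],s['wrist_force'])
snap('wrist','w7');c=snap('scene','s7');d=snap('side','d7')
cv2.imwrite('pics/z10.png',cv2.resize(c['frame'][120:240,370:490,::-1],None,fx=5,fy=5,interpolation=cv2.INTER_CUBIC))
cv2.imwrite('pics/z11.png',cv2.resize(d['frame'][120:240,300:400,::-1],None,fx=5,fy=5,interpolation=cv2.INTER_CUBIC))
E
python3 grip.py w7
```

```text
t: 10.75
ee_pos: [0.4925, -0.0424, 0.3708]
ee_rot: [-1.571, -0.0, -0.321]
wrist_force: [-0.0, 0.2, 0.8]
opening: 0.0237
10.75 [ 0.49247379 -0.04238626  0.370792  ] [-1.57080028e+00 -3.07106374e-04 -3.20602256e-01] [-0.0304369   0.20241489  0.75783713]
2056 n [-0.585 -0.002  0.811] lean 35.84 ctr [-11.1   0.9   7. ] ext [22.2 12.1] rect ((-0.029972076416015625, -0.05460500717163086), (12.853053092956543, 23.118864059448242), 89.28619384765625)
689 n [ 0.796 -0.004  0.605] lean -52.74 ctr [ 8.7  0.8 -8.7] ext [20.9 49.9] rect ((-0.033265113830566406, -9.811695098876953), (22.092235565185547, 51.755924224853516), 0.05600680038332939)
```

View pics/z10.png

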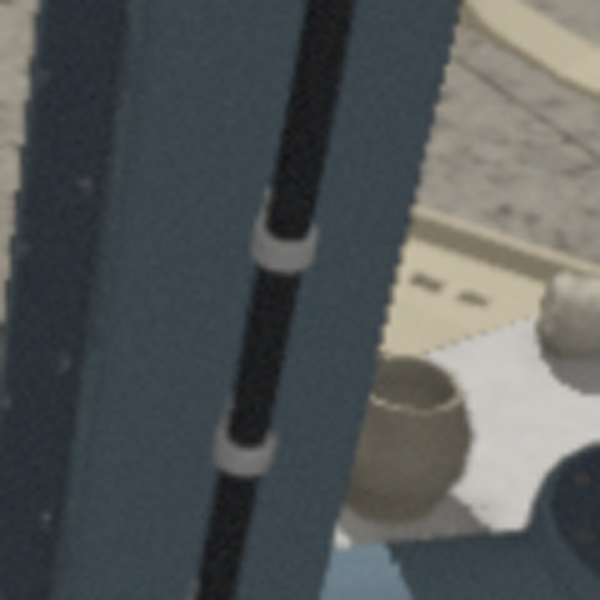

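View pics/z11.png

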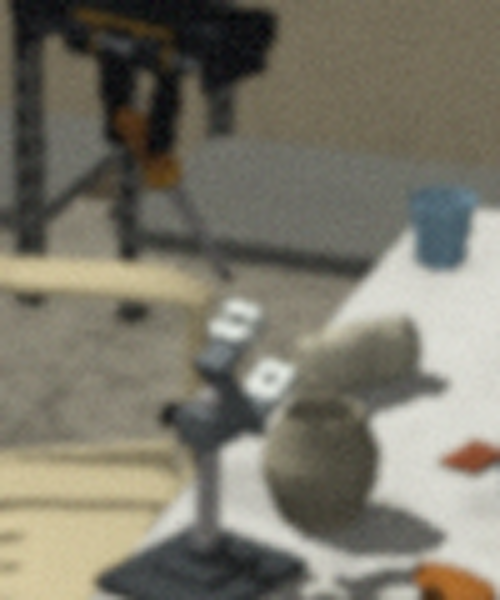

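View pics/w7.png

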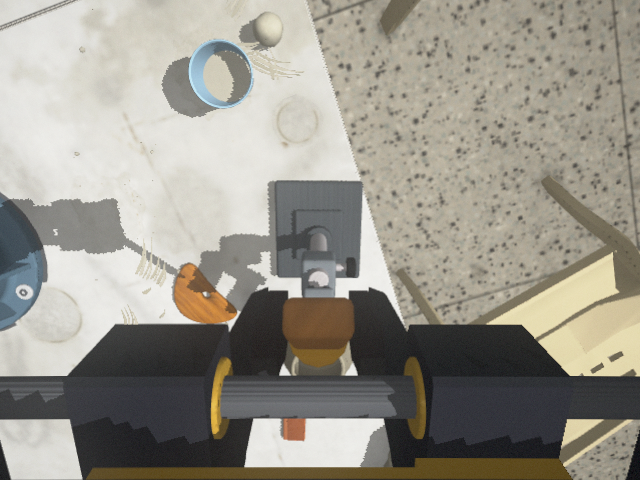

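```bash
python3 - <<'E'
from h import *
d=load('d7'); s=read_state(); g=s['ee_pos']+[0,0,.019]
a=np.radians(-108.36); gx=np.array([np.cos(a),np.sin(a),0]); gy=np.array([-gx[1],gx[0],0]); z=np.array([0,0,1])
seat=np.array([.4582,-.1481,.2065])
H=np.array([-np.sin(np.radians(35)),0,np.cos(np.radians(35))]); hz=gx*H[0]+z*H[2]; hx=gx*.819-z*.574
tip=g+gx*.1065+gy*.0009-z*.151
col=tip+0.130*(gx*-.602+z*.799)
print('tip',proj(d,tip),'collar under',proj(d,col),'seat',proj(d,seat), 'lower',proj(d,seat-.076*hz))
print('seat corners',proj(d,[seat+.015*(i*hx+j*gy) for i,j in ((1,1),(1,-1),(-1,-1),(-1,1))]))
print('tip rel seat head coords', [(tip-seat)@v*1000 for v in (hx,gy,hz)])
print('d/d gx 5mm',proj(d,tip+.005*gx)-proj(d,tip),proj(d,tip+.005*gy)-proj(d,tip),proj(d,tip+.005*z)-proj(d,tip))
im=d['frame'][:,:,::-1]; im=cv2.resize(im[135:215,315:375],None,fx=9,fy=9,interpolation=cv2.INTER_CUBIC); im=cv2.GaussianBlur(im,(0,0),4)
for p in (tip,col,seat): 
    u=(proj(d,p)[0]-[315,135])*9+4; cv2.circle(im,tuple(u.astype(int)),3,(0,0,255),-1)
cv2.imwrite('pics/z12.png',im)
E
```

```text
tip [[345.48971261 175.28791973]] collar under [[332.23530519 154.18763808]] seat [[346.15109967 183.00978213]] lower [[352.94514857 194.75681613]]
seat corners [[344.97239188 183.17778632]
 [351.33496467 185.16303159]
 [347.35143633 182.83867416]
 [340.95092883 180.84916299]]
tip rel seat head coords [np.float64(-22.30608368800572), np.float64(0.0704247030279842), np.float64(29.038029637223612)]
d/d gx 5mm [[ 0.83588788 -0.39315614]] [[-1.06983298 -0.32381148]] [[ 0.02098591 -1.26824095]]
```

View pics/z12.png

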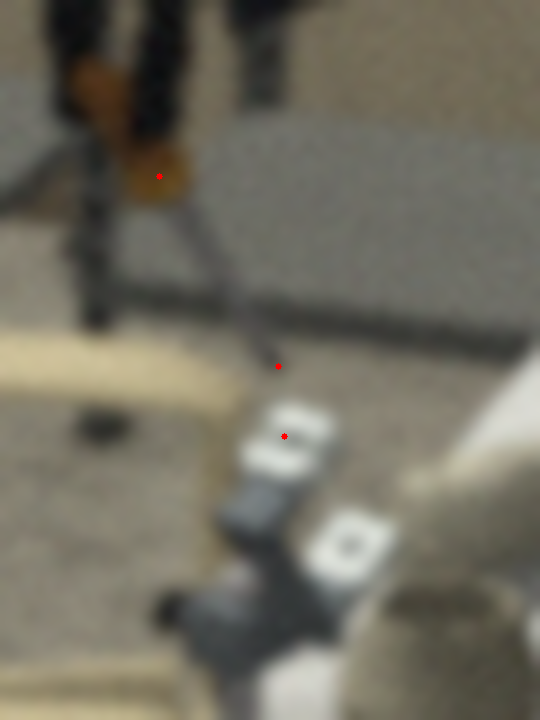

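```bash
python3 -m crank '[[[0,0,-0.0086],0,0.1],[[0,0,-0.0086],0,0.1],[[0,0,-0.0086],0,0.1],[[0,0,0],0,0.1],[[-0.0013,-0.0038,-0.0057],0,0.1],[[-0.0013,-0.0038,-0.0057],0,0.1],[[0,0,0],0,0.1],[[0,0,0],0,0.1],[[0,0,0],0,0.1],[[0,0,0],0,0.1]]' 30
cat > st.py <<'E'
from h import *
import sys
s=read_state(); g=s['ee_pos']+[0,0,.019]
a=np.radians(-108.36); gx=np.array([np.cos(a),np.sin(a),0]); gy=np.array([-gx[1],gx[0],0]); z=np.array([0,0,1.])
seat=np.array([.4582,-.1481,.2065])
hz=-.5736*gx+.8192*z; hx=.8192*gx+.5736*z
print('t',s['t'],'G in gauge',[round(float((g-seat)@v*1000),1) for v in (gx,gy,z)],'G head',[round(float((g-seat)@v*1000),1) for v in (hx,gy,hz)],'yaw',s['ee_rot'][2].round(4),'open',round(s['opening'],4))
F=s['wrist_force'];T=s['wrist_torque']; print('F head',[round(float(F@v),2) for v in (hx,gy,hz)],'T',T.round(3))
d=snap('side','d_'+sys.argv[1]); snap('wrist','w_'+sys.argv[1])
im=cv2.resize(d['frame'][135:215,315:375,::-1],None,fx=8,fy=8,interpolation=cv2.INTER_CUBIC); im=cv2.GaussianBlur(im,(0,0),3)
cv2.imwrite('pics/zz_'+sys.argv[1]+'.png',im)
E
python3 st.py a; python3 grip.py w_a
```

```text
t: 12.15
ee_pos: [0.4899, -0.0499, 0.3336]
ee_rot: [-1.571, -0.0, -0.32]
wrist_force: [1.1, 0.1, -0.6]
opening: 0.0235
t 12.15 G in gauge [-103.2, -0.8, 146.1] G head [-0.8, -0.8, 178.9] yaw -0.3204 open 0.0235
F head [-0.75, 0.95, -0.25] T [-0.05  0.09  0.04]
2094 n [-0.592  0.001  0.806] lean 36.33 ctr [-11.3   1.    6.9] ext [22.2 12.1] rect ((-0.08529281616210938, -0.09309577941894531), (23.075071334838867, 13.346030235290527), 1.3495298624038696)
698 n [ 0.797 -0.001  0.604] lean -52.81 ctr [ 8.5  0.8 -8.7] ext [21.2 49.7] rect ((0.15044593811035156, -9.126068115234375), (21.926620483398438, 51.448116302490234), 0.40048399567604065)
```

View pics/zz_a.png

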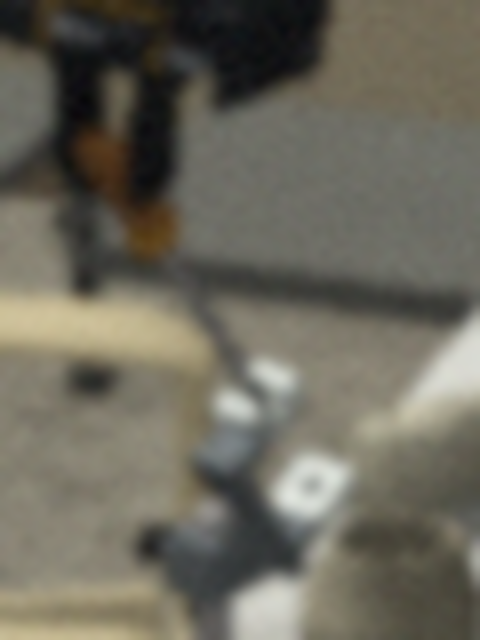

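```bash
python3 -m crank '[[[-0.0021,-0.0063,-0.0076],0,0.1],[[-0.0021,-0.0063,-0.0076],0,0.1],[[-0.0021,-0.0063,-0.0076],0,0.1],[[-0.0021,-0.0063,-0.0076],0,0.1],[[-0.0021,-0.0063,-0.0076],0,0.1],[[0,0,0],0,0.1],[[0,0,0],0,0.1],[[0,0,0],0,0.1],[[0,0,0],0,0.1],[[0,0,0],0,0.1]]' 30
python3 st.py b; python3 grip.py w_b
```

```text
t: 13.5
ee_pos: [0.4793, -0.0813, 0.2955]
ee_rot: [-1.571, 0.0, -0.32]
wrist_force: [1.0, 1.4, -3.9]
opening: 0.0237
t 13.5 G in gauge [-70.1, -1.0, 108.0] G head [4.5, -1.0, 128.7] yaw -0.3203 open 0.0237
F head [-3.59, 0.54, -2.19] T [ 0.416 -0.093 -0.007]
2043 n [-0.59  -0.009  0.808] lean 36.14 ctr [-11.1   0.7   7. ] ext [21.9 12.3] rect ((0.09871768951416016, -0.22312259674072266), (23.048416137695312, 13.066627502441406), 0.20027616620063782)
636 n [0.804 0.001 0.595] lean -53.49 ctr [ 8.9  0.7 -9.4] ext [20.7 50.6] rect ((0.4300060272216797, -11.52485466003418), (21.743663787841797, 51.606422424316406), 0.2799244821071625)
```

View pics/zz_b.png

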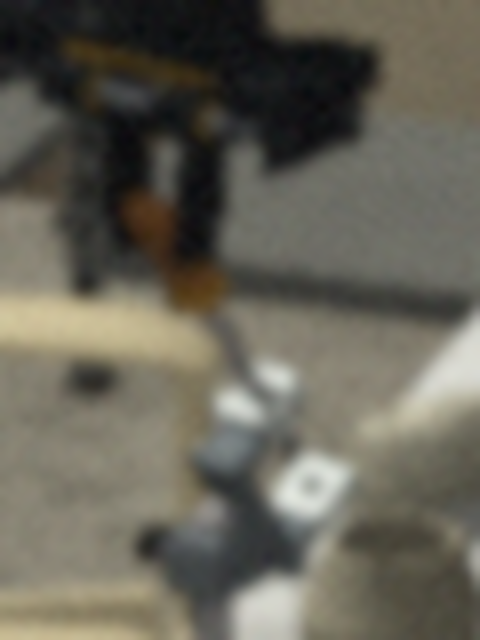

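```bash
python3 -m crank '[[[0,0,0],0,0.1],[[0,0,0],0,0.1],[[0,0,0],0,0.1],[[-0.0006,-0.0018,-0.0026],0,0.1],[[-0.0006,-0.0018,-0.0026],0,0.1],[[-0.0006,-0.0018,-0.0026],0,0.1],[[-0.0006,-0.0018,-0.0026],0,0.1],[[0,0,0],0,0.1],[[0,0,0],0,0.1],[[0,0,0],0,0.1]]' 8
python3 st.py c; python3 grip.py w_c
```

```text
t: 14.85
ee_pos: [0.477, -0.0886, 0.2851]
ee_rot: [-1.571, -0.0, -0.32]
wrist_force: [0.1, 0.0, -0.8]
opening: 0.0241
t 14.85 G in gauge [-62.4, -0.9, 97.6] G head [4.9, -0.9, 115.8] yaw -0.3205 open 0.0241
F head [-0.5, 0.11, -0.59] T [ 0.001  0.083 -0.047]
2083 n [-0.574 -0.009  0.819] lean 35.0 ctr [-11.    0.8   7.1] ext [22.  12.1] rect ((0.10875511169433594, -0.03126668930053711), (13.007060050964355, 23.145336151123047), 89.87802124023438)
570 n [ 0.807 -0.004  0.59 ] lean -53.82 ctr [ 9.3  0.7 -9.9] ext [20.6 52.1] rect ((0.3327951431274414, -11.794389724731445), (21.682193756103516, 53.72431182861328), 0.019820285961031914)
```

View pics/zz_c.png

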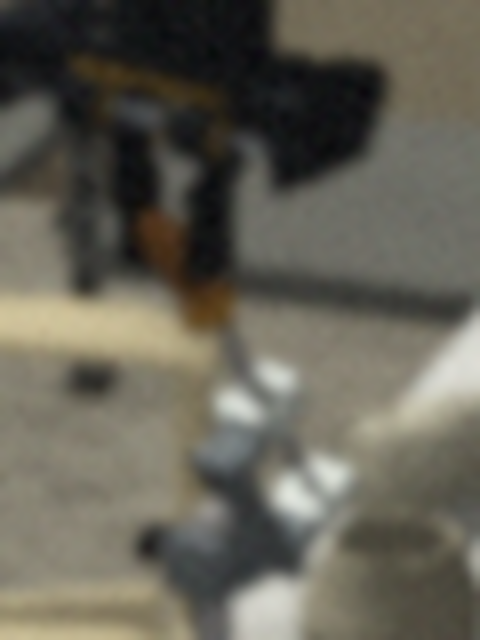

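```bash
python3 -m crank '[[[-0.0009,-0.0027,-0.0041],0,0.1],[[-0.0009,-0.0027,-0.0041],0,0.1],[[-0.0009,-0.0027,-0.0041],0,0.1],[[-0.0009,-0.0027,-0.0041],0,0.1],[[-0.0009,-0.0027,-0.0041],0,0.1],[[0,0,0],0,0.1],[[0,0,0],0,0.1],[[0,0,0],0,0.1],[[0,0,0],0,0.1],[[0,0,0],0,0.1]]' 8
python3 st.py d; python3 grip.py w_d
```

```text
t: 16.2
ee_pos: [0.4725, -0.1021, 0.2646]
ee_rot: [-1.571, -0.0, -0.32]
wrist_force: [0.1, -0.2, -0.7]
opening: 0.0236
t 16.2 G in gauge [-48.2, -0.9, 77.1] G head [4.8, -0.9, 90.8] yaw -0.3203 open 0.0236
F head [-0.25, 0.18, -0.62] T [ 0.015  0.097 -0.009]
2055 n [-0.551 -0.015  0.835] lean 33.42 ctr [-10.8   0.8   7.2] ext [21.9 12.2] rect ((0.15438079833984375, -0.029322147369384766), (13.126568794250488, 23.095123291015625), 88.36939239501953)
553 n [0.807 0.001 0.591] lean -53.76 ctr [ 7.2  0.8 -7.1] ext [20.8 44.5] rect ((0.09784126281738281, -13.057697296142578), (53.57693862915039, 21.24095344543457), 89.54689025878906)
```

View pics/zz_d.png

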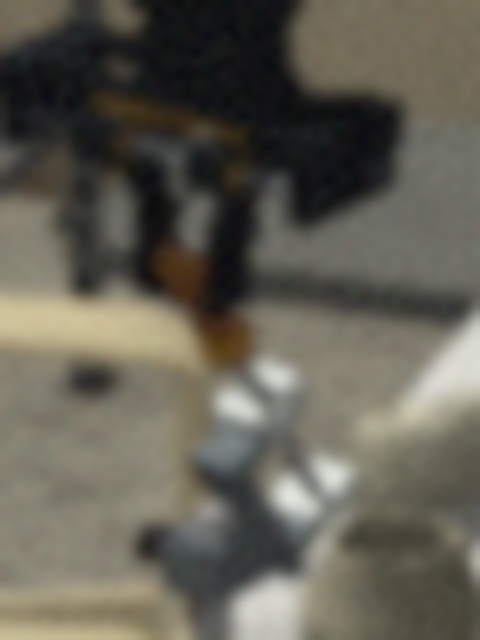

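```bash
python3 -m crank '[[[-0.0009,-0.0027,-0.0041],0,0.1],[[-0.0009,-0.0027,-0.0041],0,0.1],[[-0.0009,-0.0027,-0.0041],0,0.1],[[-0.0009,-0.0027,-0.0041],0,0.1],[[-0.0009,-0.0027,-0.0041],0,0.1],[[-0.0009,-0.0027,-0.0041],0,0.1],[[0,0,0],0,0.1],[[0,0,0],0,0.1],[[0,0,0],0,0.1],[[0,0,0],0,0.1]]' 8
python3 st.py e; python3 grip.py w_e
```

```text
t: 17.55
ee_pos: [0.4671, -0.1183, 0.2401]
ee_rot: [-1.571, -0.0, -0.32]
wrist_force: [-0.2, -0.4, -0.5]
opening: 0.0238
t 17.55 G in gauge [-31.1, -0.9, 52.6] G head [4.7, -0.9, 60.9] yaw -0.3203 open 0.0238
F head [0.07, -0.06, -0.7] T [0.015 0.121 0.026]
2085 n [-0.569  0.008  0.822] lean 34.68 ctr [-10.9   1.    7. ] ext [22.1 12.1] rect ((-0.07367897033691406, 0.04410219192504883), (22.993301391601562, 12.97913932800293), 0.0704994648694992)
580 n [ 0.806 -0.001  0.592] lean -53.67 ctr [ 9.1  0.9 -9.7] ext [20.9 51.7] rect ((0.09395599365234375, -11.593761444091797), (53.12296676635742, 21.851924896240234), 89.55232238769531)
```

View pics/zz_e.png

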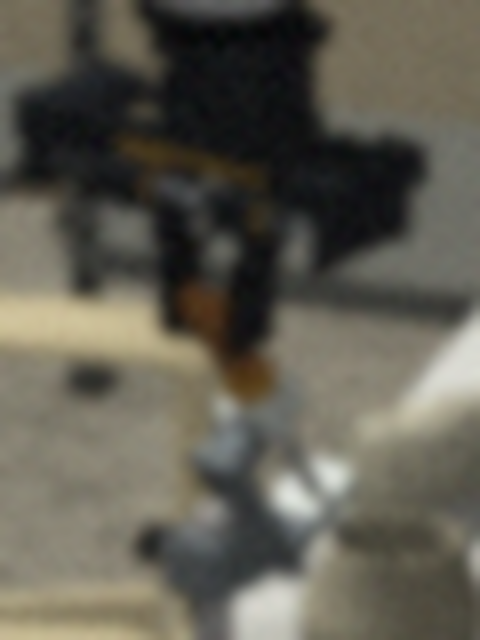

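View pics/w_e.png

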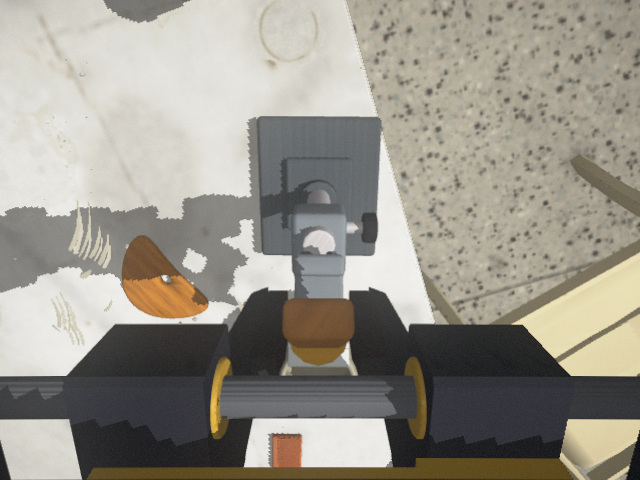

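```bash
python3 -m crank '[[[-0.0005,-0.0014,-0.002],0,0.1],[[-0.0005,-0.0014,-0.002],0,0.1],[[-0.0005,-0.0014,-0.002],0,0.1],[[0,0,0],0,0.1],[[0,0,0],0,0.1],[[0,0,0],0,0.1],[[0,0,0],0,0.1],[[0,0,0],0,0.1],[[0,0,0],0,0.1],[[0,0,0],0,0.1]]' 8
python3 st.py f; python3 grip.py w_f
```

```text
t: 18.9
ee_pos: [0.4658, -0.1223, 0.2345]
ee_rot: [-1.57, -0.001, -0.32]
wrist_force: [-0.4, 2.6, 6.1]
opening: 0.0239
t 18.9 G in gauge [-26.9, -0.9, 47.0] G head [5.0, -0.9, 53.9] yaw -0.3204 open 0.0239
F head [1.56, -1.16, 6.34] T [ 0.473  0.223 -0.049]
2032 n [-0.604 -0.001  0.797] lean 37.14 ctr [-11.1   0.9   7.2] ext [22.1 12.1] rect ((0.05703926086425781, -0.03296041488647461), (12.761706352233887, 23.136320114135742), 89.84747314453125)
566 n [0.808 0.002 0.588] lean -53.95 ctr [ 11.4   0.9 -12.9] ext [21.  59.1] rect ((0.14121150970458984, -16.882431030273438), (21.971508026123047, 60.784053802490234), 0.29604291915893555)
```

```bash
python3 -m crank '[[[0,0,0],0,0.2],[[0,0,0],0,0.4],[[0,0,0],0,0.6],[[0,0,0],0,0.6],[[0,0,0],0,0.6],[[0,0,0.02],0,0.6],[[0,0,0.03],0,0.6],[[0,0,0.03],0,0.6],[[0,0,0.03],0,0.6],[[0,0,0],0,0.6]]' 8
python3 st.py g
```

```text
t: 20.25
ee_pos: [0.4666, -0.1231, 0.3463]
ee_rot: [-1.572, -0.005, -0.32]
wrist_force: [-0.6, -0.2, 0.0]
opening: 0.0525
t 20.25 G in gauge [-26.4, 0.1, 158.8] G head [69.5, 0.1, 145.2] yaw -0.3204 open 0.0525
F head [0.36, -0.53, -0.19] T [-0.082  0.058  0.027]
```

View pics/w_g.png

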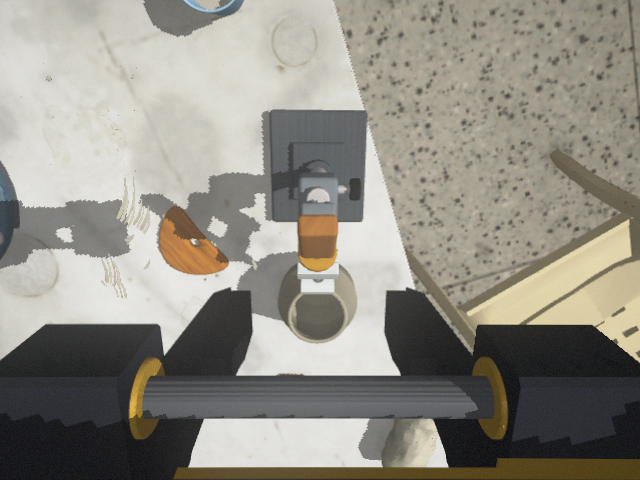

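View pics/zz_g.png

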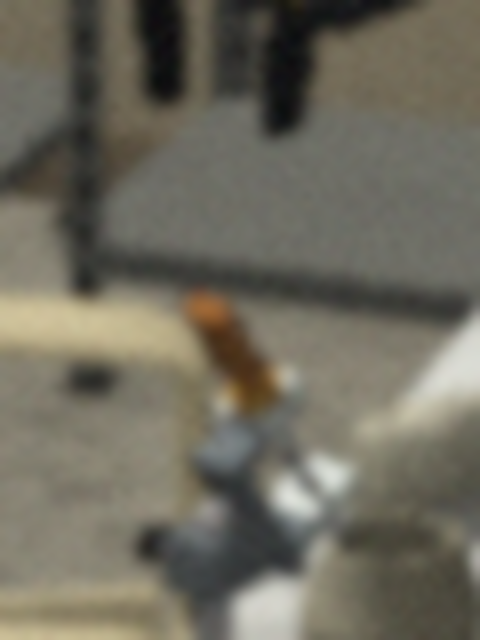

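```bash
python3 - <<'E'
from h import *
c=load('w_g');P=cloud(c); hsv=cv2.cvtColor(c['frame'],cv2.COLOR_RGB2HSV)
a=np.radians(-108.36); gx=np.array([np.cos(a),np.sin(a),0]); gy=np.array([-gx[1],gx[0],0]); z=np.array([0,0,1.])
seat=np.array([.4582,-.1481,.2065]); hz=-.5736*gx+.8192*z; hx=.8192*gx+.5736*z
A=(P-seat)*1000; A=np.stack([A@hx,A@gy,A@hz],2)
roi=np.zeros(A.shape[:2],bool); roi[200:300,290:345]=1
m=roi&(hsv[:,:,1]>110)&(hsv[:,:,0]<16)&(A[:,:,2]>-5)&(A[:,:,2]<80)
for k,cc,n in planes(A[m]+0,3,0.8):
    print(k,cc.round(1),n.round(3))
m2=m&(A[:,:,2]>60); p=A[m2]; print('top z',np.median(p[:,2]),'ctr',(np.percentile(p,2,axis=0)+np.percentile(p,98,axis=0))/2, cv2.minAreaRect(p[:,:2].astype('float32')))
br=roi&(hsv[:,:,1]>110)&(A[:,:,2]<9)&(A[:,:,2]>0); print('collar top z',br.sum(),np.median(A[br],axis=0),np.percentile(A[br][:,2],[10,50,90]))
gu=roi&(c['frame'].min(2)>140)&(abs(A[:,:,2])<8)&(abs(A[:,:,0])<16)&(abs(A[:,:,1])<16); print('seat z',gu.sum(),np.percentile(A[gu][:,2],[10,50,90]))
cv2.imwrite('pics/z13.png',cv2.resize(c['frame'][200:300,280:360,::-1],None,fx=7,fy=6,interpolation=cv2.INTER_CUBIC))
E
```

```text
787 [ 6.2  0.5 44.4] [1.    0.026 0.007]
504 [-0.4 -0.2 66.1] [-0.019 -0.014  1.   ]
102 [ 0.3  1.1 65. ] [-0.015 -0.004  1.   ]
top z 65.89421805825438 ctr [ 3.52944369e-01 -4.46448717e-02  6.39727365e+01] ((0.11620855331420898, -0.05926799774169922), (13.253113746643066, 22.49881362915039), 0.2070363163948059)
collar top z 404 [7.90728997 0.3006285  6.13311082] [5.05285066 6.13311082 6.99582353]
seat z 384 [-4.64696177 -0.04444658  1.17872629]
```

View pics/z13.png

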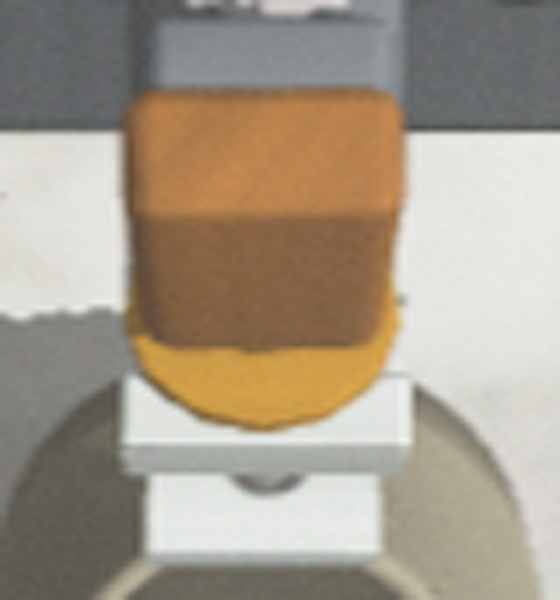

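```bash
python3 - <<'E'
from h import *
for t,v0 in (('w6',200),('w_g',255)):
    c=load(t);P=cloud(c); m=(abs(P[:,:,2]-0.094)<0.003)&(np.linalg.norm(P[:,:,:2]-[.4226,-.2553],axis=2)<.06)
    p=(P[m][:,:2]*1000).astype('float32'); print(t,len(p),cv2.minEnclosingCircle(p))
from cell import hand_in
print(read_state()['t'],hand_in())
E
```

```text
w6 413 ((422.7606201171875, -254.4957733154297), 34.38502502441406)
w_g 578 ((422.08453369140625, -255.1660919189453), 34.62816619873047)
the job is handed in; nothing more can be done
20.35 None
```

The pointer is home in the leaning gauge head and the job is handed in, at 20.35 s of the 42 s allowed. `hand_in()` reports no verdict.

**What I did:** I gripped the pointer across its 24 mm width, lifted it until only the nose was in the block, and turned the jaws to line up with the gauge. Since the moves cannot tilt the tool, I swung the pointer over in the jaws against the rim of the block's hole. That gave about 36–37° of lean. I then fed it along the guide axis through both holes, easing the grip to 8 N so it could align itself to 35°. When the collar met the seat I felt about 6 N, then opened the jaws and backed off.

**Last checks, from the wrist camera after release:**

| Check | Measured | Expected at home |
|---|---|---|
| Grip top above the seat | 65.9 mm | 66 mm |
| Collar top above the seat | 6.1 mm | 6 mm |
| Offset from the guide axis | under 0.5 mm | 0 |
| Axis error | about 0.02 rad | under 0.05 rad |
| Grip turned from the groove direction | about 0.2° (about 1.5° from its front face) | under 0.3 rad |
| Pot rim shift | within 1 mm | under 10 mm |

- **Hand clear:** it was about 110 mm above the work and reading no contact force.
- **Seat surface reading:** this was scattered, from −4.6 to 1.2 mm with a median of 0, probably because some pixels fell on the block's edge or the groove.
- **Blue cup:** I never went near it, but I did not measure it again at the end.

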